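# Find the full tin by feel, dock it and count it

## Task

Only one of the three identical blue tins is still full: find the heavy one by feel, without lifting or tipping any tin, and slide it across the cutting mat fully home against the back stop of the wooden dock, then let go of it. Only then count it: swing the tally counter's lever to its stop and let it spring back. The two light tins stay upright on the mat, clear of the dock, and the other things on the desk stay where they are.

Things in the scene. Friction and masses are not known exactly. Their poses are not given: they have to be found in the camera images.
- tin_a: one of 3 identical blue round tins, 96 mm diameter, 46 mm tall (too wide to grasp), origin under its centre. Grey lid recessed: flat at 34 mm, inside a rim 12 mm high, 4 mm thick, 88 mm inner diameter: a tip in the recess can drag it by the rim. One (drawn anew) weighs 0.7 to 0.95 kg, two 0.15 to 0.2 kg; sliding one takes a force in proportion: 2.2 to 4.4 N if full, under 1 N if light
- tin_b: another of the three tins, outside just like tin_a; any one of the three may be the full one
- tin_c: another of the three tins, outside just like tin_a; any one of the three may be the full one
- mat: the green cutting mat, fixed, 460 mm (x) by 960 mm (y), its top 3 mm above the desk; everything loose here stands on it. Origin at the centre of its underside
- dock: fixed U of wooden rails, 10 to 12 mm thick, 24 mm high, yellow spot inside. Origin at mat level: a tin fully home has its origin here. x axis: horizontal, from the mouth to the back stop, whose inner face is at x = 48.5 mm. Inside width 106 mm; side rails from x = -30 to 50 mm, then flaring to the mouth (x = -53 mm, outer corners y = +-76 mm)
- counter: fixed grey desk tally counter, 72 mm (x) by 95 mm (y) by 44 mm tall, origin at the centre of its underside on the mat, dark window with four white wheels on its -x face. On top the advance lever, a flat steel arm with an upright red tab
- advance_lever (a joint): angle of the counter's sprung lever, rad: 0 at rest, 1.2 at its stop, growing anticlockwise seen from above (the tab moves towards the counter's -y side). The spring pushes it back all the way to 0 when let go; at the tab it takes about 2 N at the start and 6 N at the stop
- lever_pivot (a point): on the lever's vertical axis, at the underside of its arm, 51 mm above the mat
- lever_tab (a point): centre of the top end of the red tab: an upright round pin 12 mm in diameter, rising 34 mm from the underside of the arm, 55 mm horizontally from the pivot; the arm itself is 6 mm thick. At rest it lies in the counter's frame 145 degrees anticlockwise from the counter's x axis as seen from the pivot
- mug: bystander: blue mug, 80 mm diameter, 85 mm tall, handle reaching about 30 mm further along its y axis (it points roughly towards the robot); origin at the centre of the underside
- pencil_pot: bystander: metal pot with pencils, 72 mm diameter, 155 mm tall with the pencils; origin at the centre of the underside
- ink_jar_l: bystander: green ink jar, 54 mm diameter, 60 mm tall, origin under its centre
- ink_jar_r: bystander: black ink jar with white cap, 54 mm diameter, 60 mm tall, origin under its centre
- stamp: bystander: black and orange stamp block, 36 x 36 x 30 mm, origin under its centre
- eraser: bystander: white eraser, 45 (x) x 18 x 12 mm, origin under its centre
- marker: bystander: black marker with green cap, lying, 135 mm along x (from -70 to +65 mm), 15 mm thick
- knife: bystander: closed blue utility knife, lying, 130 mm along x, 18 mm wide, 16 mm tall
Things that resemble listed ones, but are neither listed nor needed, are in the scene too. Leave any yellow look-alike of the counter alone. Leave any purple look-alike of the tin_a alone.

How it is judged:
On the way, in this order (a step that is already met when the one before it is completed fails the run):
1. the full tin is home in the dock (within 12 mm) and not touched by the robot (((horizontal distance between tin_a and dock below 0.012 m and contact force between tin_a and mat above 4.5 N and contact force between each of the arm, the fingers and tin_a below 0.1 N) or (horizontal distance between tin_b and dock below 0.012 m and contact force between tin_b and mat above 4.5 N and contact force between each of the arm, the fingers and tin_b below 0.1 N) or (horizontal distance between tin_c and dock below 0.012 m and contact force between tin_c and mat above 4.5 N and contact force between each of the arm, the fingers and tin_c below 0.1 N))), for 0.2 s.
2. with the full tin home, the counter's lever is swung to its stop (past 1.1 of 1.2 rad) (((horizontal distance between tin_a and dock below 0.012 m and contact force between tin_a and mat above 4.5 N and contact force between each of the arm, the fingers and tin_a below 0.1 N) or (horizontal distance between tin_b and dock below 0.012 m and contact force between tin_b and mat above 4.5 N and contact force between each of the arm, the fingers and tin_b below 0.1 N) or (horizontal distance between tin_c and dock below 0.012 m and contact force between tin_c and mat above 4.5 N and contact force between each of the arm, the fingers and tin_c below 0.1 N)) and value of joint advance_lever above 1.1 rad), for 0.05 s.
At the end, for the whole second after the job is handed in: The full tin (weighing on the mat with more than 4.5 N) stands within 12 mm of the dock's home point, the other two tins more than 100 mm from it; all three are upright (3 degrees), standing on the mat and at rest; the lever has sprung back (below 0.08 rad) ((((horizontal distance between tin_a and dock below 0.012 m and contact force between tin_a and mat above 4.5 N and contact force between each of the arm, the fingers and tin_a below 0.1 N) and horizontal distance between each of tin_b, tin_c and dock above 0.1 m) or ((horizontal distance between tin_b and dock below 0.012 m and contact force between tin_b and mat above 4.5 N and contact force between each of the arm, the fingers and tin_b below 0.1 N) and horizontal distance between each of tin_a, tin_c and dock above 0.1 m) or ((horizontal distance between tin_c and dock below 0.012 m and contact force between tin_c and mat above 4.5 N and contact force between each of the arm, the fingers and tin_c below 0.1 N) and horizontal distance between each of tin_a, tin_b and dock above 0.1 m)) and value of joint advance_lever below 0.08 rad and angle between each of tin_a, tin_b, tin_c's own z axis and vertical below 0.06 rad and height (world z) of tin_a between 0 and 0.008 m and linear speed of each of tin_a, tin_b, tin_c below 0.01 m/s and height (world z) of tin_b between 0 and 0.008 m and height (world z) of tin_c between 0 and 0.008 m); the robot touches nothing.
It fails at once if the counter is worked (lever more than half way) while the full tin is not home and let go in the dock (value of joint advance_lever above 0.6 rad and not ((horizontal distance between tin_a and dock below 0.012 m and contact force between tin_a and mat above 4.5 N and contact force between each of the arm, the fingers and tin_a below 0.1 N) or (horizontal distance between tin_b and dock below 0.012 m and contact force between tin_b and mat above 4.5 N and contact force between each of the arm, the fingers and tin_b below 0.1 N) or (horizontal distance between tin_c and dock below 0.012 m and contact force between tin_c and mat above 4.5 N and contact force between each of the arm, the fingers and tin_c below 0.1 N))).
It fails at once if a tin is lifted more than 20 mm off the mat or tipped more than 15 degrees (height (world z) of any of tin_a, tin_b, tin_c above 0.023 m or angle between any of tin_a, tin_b, tin_c's own z axis and vertical above 0.26 rad).
It fails at once if a bystander is shifted more than 25 mm or knocked over (distance of any of mug, pencil_pot, ink_jar_l, ink_jar_r, stamp, eraser, marker, knife from where it was at the start of the episode above 0.025 m or angle between any of mug, pencil_pot, ink_jar_l, ink_jar_r, stamp, eraser, marker, knife's own z axis and vertical above 0.5 rad).
It also fails if it takes over 72 s, if anything falls off the work surface, if the arm or the gripper's body presses on something with over 40 N, if the wrist force passes 120 N, or if a joint passes its speed limit or range.

## Robot

A 6-joint arm with a two-finger parallel gripper is mounted at the origin on the work surface. World frame = base frame: x ahead of the robot, y to its left, z up, the work surface at z = 0. Lengths are in m, angles in rad, forces in N, time in s.
With the tool pointing down it reaches from about 0.35 to 1 m from the base axis. Payload 7.1 kg.
Tool frame: the origin (TCP) lies midway between the tips of the shut fingers; the grasp point (between the pads) lies 19 mm behind it; z points along the fingers, y is the line along which they close (so a half turn about z gives the same grasp; the last joint's range is limited). The gripper opens to 85 mm and grips with 20 to 120 N. Pads are 22 mm wide; open, the fingers measure 114 mm over their backs; the gripper's body (76 mm by 85 mm) begins 54 mm behind the grasp point. The pads swing forward as they close: fully open they stand 13 mm farther back than shut.
Start: joints at [-1.232, 0.423, 1.63, -0, 1.089, -0.019], TCP at [0.219, -0.585, 0.231] pointing down, gripper open.
Joint ranges: [-3, 3], [-0.9, 2.11], [0.09, 2.58], [-1.31, 4.45], [0.11, 2.69], [-2.54, 2.54]. Speed limits (rad/s): [2.39, 2.39, 3.01, 3.14, 3.14, 3.14].

## Interface

Orientations are given as a rotation vector (axis times angle).
In Python, from rig import r, claw, planner, monitor, imaging, job gives the robot as it stands. Calls block until the motion is done:
- r.move_to(position, orientation): joint-space move of the TCP to a pose.
- r.line_to(position, attitude=None, vel=0.15, max_force=None): straight line of the TCP; attitude=None keeps the orientation; vel is the mean speed in m/s. With max_force (N) it stops when the force on the tool has changed by that much, and returns True; else False.
- r.movej(angles): joint-space move.
- claw.release() and claw.close(force=None): open the fingers fully, or close them until they stop; force is the grip in N (None keeps the last).
- r.wait(seconds).
- planner.ik(position, orientation): joint angles nearest the present ones, or None.
- monitor.get_state(): the state.
- imaging.snapshot(name): name is "scene" or "side" or "wrist"; returns the picture (420x560x3 uint8, red, green, blue); there is no depth.
- imaging.camera_params(name): a dict with "K" (3x3 intrinsics, pixels), "D" ([k1, k2, p1, p2, k3] as OpenCV has them; the pictures are not rectified), "R" (3x3) and "t" (3): a world point X has camera coordinates R X + t. Camera axes: x right, y down, z forward; pixel columns grow to the right and rows downward; lengths in m; the calibration is good to about 2 mm. A picture is of the moment at which its call begins: read the wrist's pose just before it. camera_params takes no time and is no camera call; for the wrist camera it gives the pose at the moment of the call.
A pose or a line that the arm cannot do raises r.PlanningError and nothing moves.
- job.finish_job(): hands the job in; it is judged then, once.
Trained networks look in the newest picture that a camera, given by its name, has taken for a name from the list of things; names that differ only in an ending like _2 or _b are one class to them, and where a whole thing is asked for, a point or a joint stands for the part that bears it (a point fixed in the world has none). Each returns a list of dicts, best first, with "conf" (0 to 1); they miss things now and then, are a little off and sometimes report something else, mostly with a low value. They report only what shows in the picture. A call takes as long as a camera call. They do not tell look-alikes from the thing itself.
- imaging.recognise(name, camera): "xyz" ([x, y, z] in m, in the coordinates of the camera as it stood for that picture, good to about 4 mm: the middle of the surface that is visible of it).
- imaging.place_of(name, camera): "xyz" ([x, y, z] in m, in the coordinates of the camera as it stood for that picture, good to about 4 mm: a listed point, or the origin of a listed thing).
The state is a dict: "time": time; "qpos": joint angles; "qd": joint speeds; "effort": joint torques, N m; "position": TCP position; "tcp_rot": TCP orientation; "ft_force": force on the tool from outside, world axes, zero at the start; "ft_torque": the same for the moment, N m; "width": finger opening in m; "grip_force": force on a finger pad.
Only numpy, scipy, OpenCV 4.12 (cv2) and the standard library are available. Lean on these libraries where they do the work, as an engineer would, in place of code of your own. Each camera call takes 0.05 s, during which the arm holds its last target. There are 200 camera calls.

## Working session

There is one attempt and no reset: what is moved stays moved. The work goes in short steps, each a Python script; the robot and the scene stay as the last script left them, time stands still between calls to the robot, and variables do not carry over. Pictures are saved under pics/ and viewed, at most 10 in all, crops included, and the job is handed in when it is done.

```bash
mkdir -p pics
cat > h.py <<'E'
import numpy as np, cv2
from rig import r, claw, planner, monitor, imaging, job
def save(im,n): cv2.imwrite(f'pics/{n}.png',im[:,:,::-1])
def to_world(c,p):
    P=imaging.camera_params(c); return np.array(P['R']).T@(np.array(p)-np.array(P['t']))
def pix(c,X):
    P=imaging.camera_params(c); return cv2.projectPoints(np.array(X,float).reshape(-1,1,3),cv2.Rodrigues(np.array(P['R'],float))[0],np.array(P['t'],float),np.array(P['K'],float),np.array(P['D'],float))[0].reshape(-1,2)
def ray(c,uv,z):
    P=imaging.camera_params(c);R=np.array(P['R'])
    n=cv2.undistortPoints(np.array(uv,float).reshape(-1,1,2),np.array(P['K'],float),np.array(P['D'],float)).reshape(2)
    d=R.T@np.array([*n,1]);o=-R.T@np.array(P['t']);return o+d*(z-o[2])/d[2]
E
python3 - <<'E'
from h import *
ims=[imaging.snapshot(c) for c in('scene','side')]
save(ims[0],'scene');save(ims[1],'side')
for c in('scene','side'):
  for n in('tin_a','dock','counter','lever_pivot','lever_tab','mug','pencil_pot','ink_jar_l','ink_jar_r','stamp','eraser','marker','knife'):
    for d in imaging.place_of(n,c):
      if d['conf']>.3:
        w=to_world(c,d['xyz']);print(c,n,round(d['conf'],2),w.round(3),pix(c,w)[0].round())
s=monitor.get_state();print(s['time'],s['tcp_rot'],s['width'])
E
```

```text
scene tin_a 0.94 [0.423 0.087 0.004] [310. 198.]
scene tin_a 0.77 [ 0.427 -0.116  0.004] [256. 229.]
scene tin_a 0.66 [ 0.44  -0.315  0.004] [199. 267.]
scene tin_a 0.66 [ 0.302 -0.557  0.003] [ 97. 275.]
scene dock 0.65 [0.686 0.16  0.004] [386. 244.]
scene counter 0.96 [ 0.202 -0.278  0.004] [173. 205.]
scene counter 0.9 [ 0.691 -0.149  0.006] [302. 304.]
scene lever_pivot 0.82 [ 0.706 -0.143  0.059] [308. 298.]
scene lever_pivot 0.8 [ 0.222 -0.27   0.05 ] [175. 199.]
scene lever_tab 0.71 [ 0.664 -0.127  0.088] [304. 277.]
scene lever_tab 0.39 [ 0.169 -0.257  0.088] [169. 178.]
scene mug 0.72 [0.444 0.308 0.001] [365. 173.]
scene pencil_pot 0.97 [ 0.755 -0.006  0.006] [359. 293.]
scene ink_jar_l 0.82 [0.647 0.4   0.003] [431. 199.]
scene ink_jar_l 0.7 [ 0.66  -0.373  0.004] [221. 344.]
scene ink_jar_r 0.82 [0.647 0.4   0.003] [431. 199.]
scene ink_jar_r 0.7 [ 0.66  -0.373  0.004] [221. 344.]
scene stamp 0.58 [ 0.67  -0.007  0.007] [338. 270.]
scene eraser 0.59 [0.477 0.002 0.004] [298. 222.]
scene marker 0.78 [ 0.442 -0.201  0.006] [234. 246.]
scene knife 0.52 [0.421 0.199 0.004] [
[... 573 characters left out ...]
237.]
side lever_tab 0.5 [ 0.664 -0.125  0.088] [243. 183.]
side mug 0.85 [0.444 0.311 0.003] [212. 289.]
side pencil_pot 0.86 [ 0.749 -0.01   0.003] [206. 210.]
side ink_jar_l 0.78 [0.643 0.396 0.007] [141. 278.]
side ink_jar_l 0.72 [ 0.661 -0.371  0.004] [280. 179.]
side ink_jar_r 0.78 [0.643 0.396 0.007] [141. 278.]
side ink_jar_r 0.72 [ 0.661 -0.371  0.004] [280. 179.]
side stamp 0.55 [ 0.668 -0.012  0.004] [224. 216.]
side eraser 0.36 [0.475 0.002 0.01 ] [266. 234.]
side marker 0.48 [ 0.44  -0.203  0.003] [306. 212.]
side knife 0.71 [ 0.415  0.2   -0.   ] [244. 273.]
side knife 0.71 [0.687 0.162 0.002] [186. 237.]
1.4 [ 3.09143510e+00  5.59110933e-01 -7.22194941e-05] 0.08528257621444248
```

View pics/scene.png

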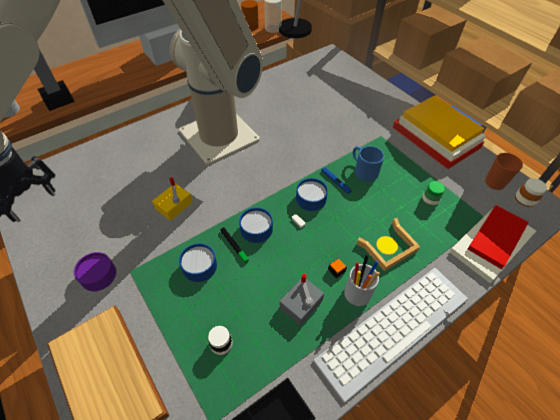

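View pics/side.png

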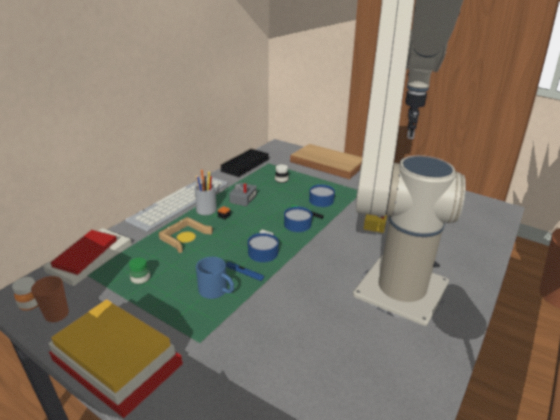

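Blue tins are at (310,195), (256,225) and (199,262). The purple one at (95,271) is a look-alike. The grey counter is at (302,298), with a yellow look-alike at (172,200). The dock is at (387,245), with its mouth direction still to be found. Next I take a closer look with the wrist camera.

Run:
```python
from h import *
claw.close(20)
rot=[np.pi,0,0]
r.move_to([0.62,0.03,0.42],rot)
s=monitor.get_state();print(s['time'],np.round(s['position'],3),s['width'])
im=imaging.snapshot('wrist');save(im,'w1')
for n in('tin_a','dock','counter','lever_pivot','lever_tab','stamp','eraser','knife','marker'):
    for d in imaging.place_of(n,'wrist'):
      if d['conf']>.3:
        w=to_world('wrist',d['xyz']);print(n,round(d['conf'],2),w.round(3),pix('wrist',w)[0].round())
f=[]
for i in range(5): r.wait(.05);f.append(monitor.get_state()['ft_force'])
print(np.round(f,2))
```

```text
4.8417 [0.62  0.029 0.42 ] -6.0191408568445156e-05
tin_a 0.97 [ 0.423 -0.12   0.004] [371. 258.]
tin_a 0.94 [ 0.439 -0.309  0.005] [487. 249.]
tin_a 0.86 [0.423 0.089 0.004] [245. 258.]
dock 0.89 [0.687 0.159 0.004] [190.  92.]
counter 0.95 [ 0.686 -0.153  0.002] [408.  92.]
counter 0.72 [ 0.199 -0.274  0.001] [444. 366.]
lever_pivot 0.95 [ 0.222 -0.273  0.052] [458. 376.]
lever_pivot 0.84 [ 0.711 -0.145  0.053] [417.  73.]
lever_tab 0.92 [ 0.66  -0.127  0.091] [407. 117.]
lever_tab 0.74 [0.688 0.161 0.006] [189.  91.]
stamp 0.66 [ 0.666 -0.012  0.002] [309. 107.]
eraser 0.61 [0.478 0.003 0.005] [298. 228.]
knife 0.76 [0.418 0.203 0.005] [177. 261.]
knife 0.55 [ 0.709 -0.145  0.058] [418.  75.]
marker 0.8 [ 0.433 -0.202  0.006] [422. 253.]
marker 0.42 [0.416 0.204 0.002] [177. 261.]
[[ 1.05  0.58 -0.58]
 [ 0.14  0.17 -0.64]
 [-0.01 -0.82 -0.38]
 [ 0.21  0.65  0.39]
 [-0.58  0.61  0.38]]
```

View pics/w1.png

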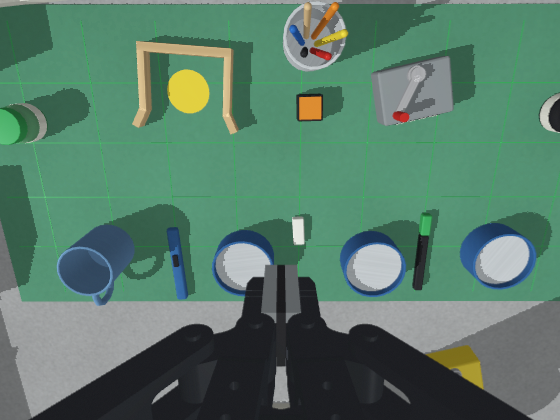

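The dock's mouth faces the robot (-x), and the back stop runs (137,44)–(232,50), so its yaw is slight. The tins are at (243,263), (372,264) and (498,258), and the lever tab is at (402,117). Next I weigh the tins by feel, with shut fingers inside the recess.

```bash
cat >> h.py <<'E'
def force(n=12):
    f=[]
    for i in range(n): r.wait(.02);f.append(monitor.get_state()['ft_force'])
    return np.mean(f,0)
def pos(): return np.array(monitor.get_state()['position'])
E
python3 - <<'E'
from h import *
rot=[np.pi,0,0]
a,b=ray('wrist',(137,43),.027),ray('wrist',(232,50),.027)
print('backstop pts',a.round(3),b.round(3),'yaw',np.arctan2(b[0]-a[0],-(b[1]-a[1])))
for n,c in(('b',(.424,-.118)),('a',(.424,.088)),('c',(.439,-.313))):
    r.move_to([c[0]+.02,c[1],.13],rot)
    r.line_to([c[0]+.02,c[1],.055],vel=.2)
    f0=force()
    hit=r.line_to([c[0]+.02,c[1],.043],vel=.04,max_force=5)
    print(n,'desc',hit,pos().round(4))
    F=[]
    for dx in(.03,.038,.042,.046,.05):
        r.line_to([c[0]+dx,c[1],.043],vel=.03); F.append((force(8)-f0).round(2))
    print(np.array(F)[:,:2].tolist())
    r.line_to([c[0]+.03,c[1],.043],vel=.1)
    r.line_to([c[0]+.03,c[1],.13],vel=.25)
print(monitor.get_state()['time'])
E
```

```text
backstop pts [0.749 0.22  0.027] [0.741 0.095 0.027] yaw -0.06914319988191282
b desc False [ 0.4437 -0.1179  0.0427]
[[-0.12, 0.04], [-1.32, 0.99], [-2.08, 0.14], [-1.24, 0.13], [-1.86, 0.36]]
a desc False [0.4437 0.088  0.0427]
[[-0.22, -0.07], [-0.11, -0.09], [0.1, -0.08], [-0.25, 0.0], [-0.42, -0.08]]
c desc False [ 0.4587 -0.3129  0.0426]
[[-0.24, -0.38], [0.06, 0.23], [-0.13, -0.21], [-0.25, -0.22], [-0.15, -0.1]]
22.6167
```

Tin b drags at about 2 N and the other two at about 0. Before committing, I check that a and c really were pushed.

Run:
```python
from h import *
r.move_to([0.6,-0.08,0.36],[np.pi,0,0])
im=imaging.snapshot('wrist');save(im,'w2')
for n in('tin_a','eraser','stamp','counter'):
    for d in imaging.place_of(n,'wrist'):
      if d['conf']>.3: print(n,round(d['conf'],2),to_world('wrist',d['xyz']).round(3))
print(monitor.get_state()['time'])
```

```text
tin_a 0.92 [ 0.458 -0.312  0.005]
tin_a 0.79 [ 0.442  0.091 -0.002]
tin_a 0.58 [ 0.443 -0.119  0.006]
eraser 0.95 [0.474 0.    0.003]
stamp 0.96 [ 0.667 -0.012  0.001]
counter 0.87 [ 0.687 -0.15   0.004]
counter 0.65 [ 0.198 -0.275 -0.   ]
24.1917
```

View pics/w2.png

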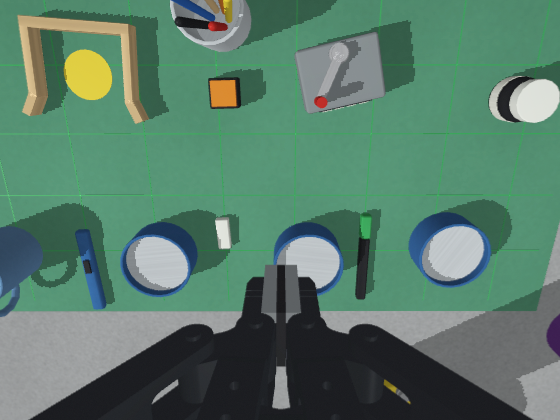

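All three moved 19 mm as predicted, so b (at (310,258) in the picture) is the heavy one. I now drag it through the corridor at x = 0.57 and into the dock.

Run:
```python
from h import *
z=.043
T=np.array([.443,-.119])
def at(p,zz=z,**k): return r.line_to([p[0],p[1],zz],**k)
r.move_to([T[0]+.01,T[1],.10],[np.pi,0,0])
at(T+[.01,0],vel=.1,max_force=6)
f0=force(6)
yaw=-.066;ax=np.array([np.cos(yaw),np.sin(yaw)]);home=np.array([.6865,.1605])
W=[np.array([.57,-.119]),home-.1165*ax]
for w,off in zip(W,(.0307,.0286)):
    d=(w-T)/np.linalg.norm(w-T)
    at(T+d*.022,vel=.1); at(w+d*off,vel=.09)
    print(pos().round(3),(force(5)-f0).round(2)); T=w
    at(T,vel=.12)
at(T+ax*.022,vel=.1)
at(home+ax*(.0307-.012),vel=.08)
h=at(home+ax*(.0307+.012),vel=.04,max_force=9)
p=pos();print('end',h,p.round(4),'tin along axis', ((p[:2]-home)@ax-.0307).round(4),(force(5)-f0).round(2))
at(home,vel=.12); at(home,.12,vel=.25)
print(monitor.get_state()['time'])
r.move_to([.60,.10,.32],[np.pi,0,0])
im=imaging.snapshot('wrist');save(im,'w3')
for n in('tin_a','dock','lever_pivot','lever_tab'):
    for d in imaging.place_of(n,'wrist'):
      if d['conf']>.3: print(n,round(d['conf'],2),to_world('wrist',d['xyz']).round(3))
print(monitor.get_state()['time'])
```

```text
[ 0.601 -0.119  0.043] [-1.66  0.57 -0.89]
[0.57  0.197 0.043] [ 0.24 -3.72  0.8 ]
end True [0.7205 0.1579 0.0419] tin along axis 0.0034 [-4.3   0.27  2.41]
36.2167
tin_a 0.93 [0.688 0.152 0.004]
tin_a 0.64 [0.437 0.092 0.001]
tin_a 0.6 [0.414 0.201 0.003]
lever_pivot 0.81 [ 0.707 -0.144  0.054]
lever_pivot 0.68 [ 0.222 -0.27   0.053]
lever_tab 0.61 [ 0.657 -0.125  0.092]
lever_tab 0.52 [0.644 0.399 0.002]
37.3667
```

View pics/w3.png

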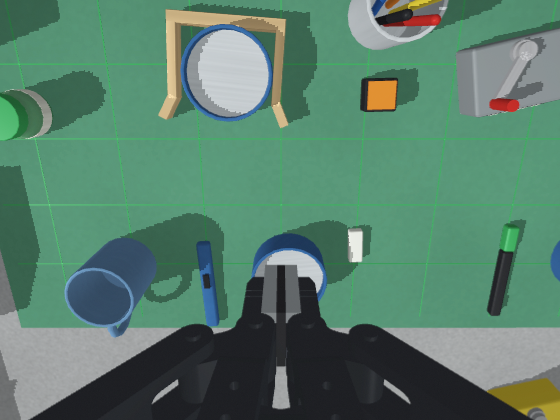

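Run:
```python
from h import *
im=cv2.imread('pics/w3.png')
for z,pts in((.049,[(228,26),(228,120),(182,73),(272,73)]),(.027,[(180,23),(278,31),(180,95),(273,95),(226,27)])):
  for p in pts: print(z,p,ray('wrist',p,z).round(4))
cv2.imwrite('pics/crop.png',cv2.resize(im[0:140,140:310],None,fx=4,fy=4,interpolation=cv2.INTER_CUBIC))
```

```text
0.049 (228, 26) [0.7332 0.1526 0.049 ]
0.049 (228, 120) [0.6413 0.157  0.049 ]
0.049 (182, 73) [0.6891 0.2025 0.049 ]
0.049 (272, 73) [0.689 0.109 0.049]
0.027 (180, 23) [0.7387 0.2057 0.027 ]
0.027 (278, 31) [0.731  0.1028 0.027 ]
0.027 (180, 95) [0.6663 0.2122 0.027 ]
0.027 (273, 95) [0.6662 0.1086 0.027 ]
0.027 (226, 27) [0.7349 0.1576 0.027 ]
```

View pics/crop.png

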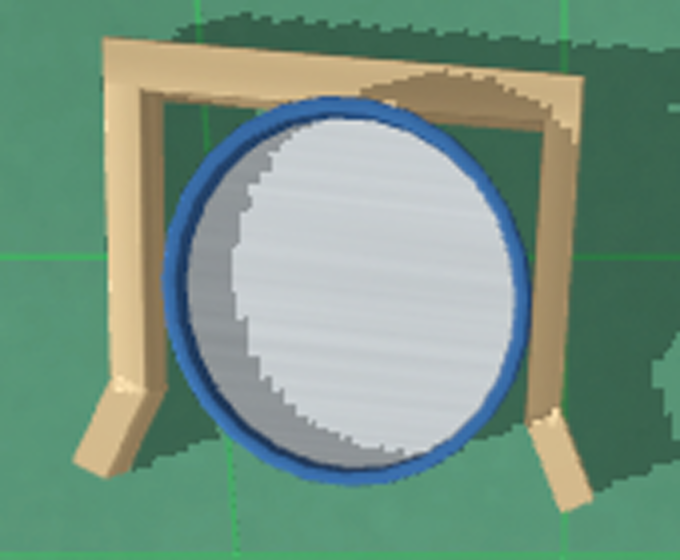

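The tin is home: its front is at x=0.733 and the stop face at about 0.735 along its line, with a lateral offset of about 5 mm from resting on one rail. Next is the lever.

Run:
```python
from h import *
from scipy.spatial.transform import Rotation as Ro
P=np.array([.708,-.1445]);tab=np.array([.660,-.126])
th0=np.arctan2(*(tab-P)[::-1]);print(np.degrees(th0))
P=P+.3*(tab-P)/1 - .3*(tab-P)  # pivot estimate kept
def pose(q,gap):
    th=th0+q;u=np.array([np.cos(th),np.sin(th)]);t=np.array([-u[1],u[0]])
    c=P+.0535*u-t*(.0205+gap)
    return c,(Ro.from_euler('z',th-np.pi)*Ro.from_euler('x',np.pi)).as_rotvec()
z=.071
c,o=pose(0,.013)
r.move_to([*c,.25],o); r.line_to([*c,.10],vel=.25)
print('desc',r.line_to([*c,z],vel=.08,max_force=5)); f0=force(6)
for q in(0,.25,.5,.75,1.0,1.15):
    c,o=pose(q,0); r.line_to([*c,z],o,vel=.07); print(q,(force(4)-f0).round(1))
c,o=pose(1.32,0); print('stop',r.line_to([*c,z],o,vel=.05,max_force=20)); r.wait(.2)
p=pos();print((p[:2]-c).round(4),(force(5)-f0).round(1),monitor.get_state()['time'])
save(imaging.snapshot('side'),'stop')
for d in imaging.place_of('lever_tab','side'): print(d['conf'],to_world('side',d['xyz']).round(3))
```

```text
158.92250588301326
desc False
0 [1.  1.1 0.9]
0.25 [0.4 1.8 1.2]
0.5 [0.3 2.6 2.1]
0.75 [-0.9  2.7  2. ]
1.0 [-3.1  3.1  2.6]
1.15 [-4.9  2.7  2.3]
stop False
[-0.0028  0.0019] [-10.4   7.5   6.7] 42.8583
0.47 [ 0.674 -0.188  0.085]
```

The force jumped to 13 N and the tab is seen at about 1.2 rad, so the lever is at its stop. I let it spring back and clear away.

Run:
```python
from h import *
from scipy.spatial.transform import Rotation as Ro
P=np.array([.708,-.1445]);th0=np.radians(158.92);z=.071
def pose(q,gap):
    th=th0+q;u=np.array([np.cos(th),np.sin(th)]);t=np.array([-u[1],u[0]])
    return P+.0535*u-t*(.0205+gap),(Ro.from_euler('z',th-np.pi)*Ro.from_euler('x',np.pi)).as_rotvec()
for q,g in((1,0),(.66,0),(.33,0),(0,.012)):
    c,o=pose(q,g); r.line_to([*c,z],o,vel=.1)
r.line_to([*c,.25],vel=.25)
r.move_to([.58,-.02,.36],[np.pi,0,0]); r.wait(.3)
save(imaging.snapshot('wrist'),'end')
for n in('tin_a','lever_tab','lever_pivot','stamp','eraser'):
    for d in imaging.place_of(n,'wrist'):
      if d['conf']>.3: print(n,round(d['conf'],2),to_world('wrist',d['xyz']).round(3))
print(monitor.get_state()['time'])
```

```text
tin_a 0.89 [0.439 0.091 0.004]
tin_a 0.76 [0.687 0.156 0.004]
tin_a 0.55 [ 0.457 -0.312  0.004]
lever_tab 0.81 [ 0.662 -0.124  0.092]
lever_pivot 0.86 [ 0.707 -0.145  0.055]
lever_pivot 0.56 [ 0.224 -0.27   0.053]
stamp 0.58 [ 0.67  -0.015  0.002]
eraser 0.68 [0.478 0.004 0.004]
47.0333
```

View pics/end.png

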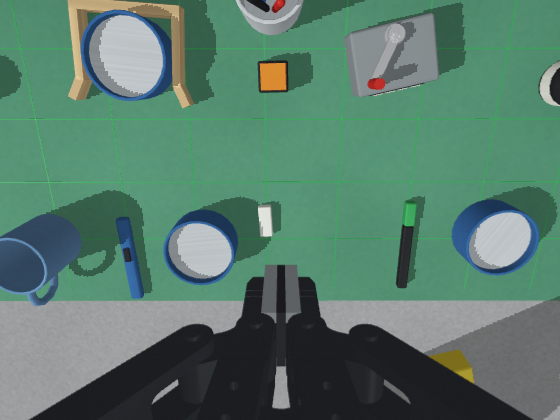

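The tin is in the dock at (124,55), the lever tab is back at rest at (376,84), and everything else is in place.

```bash
python3 -c "
from rig import job
print(job.finish_job())"
```

```text
the job is handed in; nothing more can be done
None
```

I found the heavy tin (the middle one, about 2 N to slide) and slid it home in the dock, then worked the counter lever to its stop and let it spring back; the job is handed in at about 47 s, with no verdict returned.

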